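# Roll a shaft blank into a V-rest and bring it up to the end stop

### The arm

A 7-joint arm with a two-finger parallel gripper is mounted at the origin on a cart in front of the work surface, level with it; the furniture and walls round the work are solid. World frame = base frame: x ahead of the robot, y to its left, z up, the work surface at z = 0. Lengths are in m, angles in rad, forces in N, time in s.
With the tool pointing down it reaches from about 0.425 to 0.925 m from the base axis. Payload 6.8 kg.
Tool frame: the origin (TCP) lies midway between the tips of the shut fingers; the grasp point (between the pads) lies 19 mm behind it (grip_point_offset is the distance from the TCP to the grasp point, in m); y points along the fingers, x is the direction in which the jaws open and shut, and the axes are right-handed (so a half turn about y gives the same grasp; the last joint's range is limited). The gripper opens to 85 mm and grips with 20 to 120 N. Pads are 22 mm wide; open, the fingers measure 114 mm over their backs; the gripper's body (76 mm by 85 mm) begins 54 mm behind the grasp point. The pads swing forward as they close: fully open they stand 13 mm farther back than shut.
Start: joints at [0.588, 0.477, 0.022, 1.555, -0.011, 1.109, -0.083], TCP at [0.518, -0.433, 0.231] pointing down, gripper open.
Joint ranges: [-2.96, 2.96], [-0.34, 2.1], [-1.41, 1.46], [0.24, 2.44], [-1.37, 4.51], [0.17, 1.92], [-2.96, 2.96]. Speed limits (rad/s): [2.39, 2.39, 3.14, 3.14, 3.14, 3.14, 3.14].

### API

Orientations are given as a unit quaternion [w, x, y, z].
In Python, from station import get_obs, read_camera, hand_in, grip_point_offset gives the robot as it stands.
- The arm moves only by the tool play_rows, never from a script. Its argument "increments" is a list of rows, each a list of 2 entries, a list of its own where there are three numbers: the shift along the tool's x, y, z in m, then the turn, a rotation vector about the tool's x, y, z in degrees. In form: [[[tx, ty, tz], [ax, ay, az]], ...]. A call has 1 to 20 rows; each row shifts and turns the commanded pose from where the row before left it, along the tool's axes as they then stand; what a row does not reach is not made up. A row lasts 1/12 s, in which the tool goes at most 41.7 mm and 7.16 degrees, less where a joint would pass 70% of its speed; a pose out of reach is approached as far as the arm can. A call with a gripper value outside its range is refused whole. "gripper" is the finger opening in m, from 0 to 0.0854, set as the call begins (left out, the last holds). The fingers move at their own pace and stop on an object; "grip_force" is the grip in N (left out, the last holds). Time passes only in rows, so rows that do not move let the fingers close. It gives the time, the measured TCP pose, the force and the opening at its end, in the units of the state.
- get_obs(): the state, without advancing time (a new reading comes with each control period).
- read_camera(name): name is "scene" or "top" or "wrist"; returns a dict with "color" (400x640x3 uint8, red, green, blue), "range_z" (400x640 float32, m along the optical axis (not along the pixel's ray), 0 where there is no reading), "intrinsics" (3x3 intrinsics, pixels), "dist_coeffs" ([k1, k2, p1, p2, k3] as OpenCV has them; the pictures are not rectified), "R" (3x3) and "t" (3): a world point X has camera coordinates R X + t; the wrist camera has in their place "hand_eye" (4x4, takes a point from camera to tool coordinates, whose origin is the TCP and whose axes are the tool frame's). Camera axes: x right, y down, z forward; pixel columns grow to the right and rows downward; lengths in m; the calibration is good to about 2 mm. A picture is of the moment at which its call begins: read the wrist's pose just before it.
- hand_in(): hands the job in, once; it reports no verdict.
The state is a dict: "t": time; "q": joint angles; "joint_vel": joint speeds; "joint_torque": joint torques, N m; "eef_pos": TCP position; "tool_rot": TCP orientation; "contact_force": force on the tool from outside, world axes, zero at the start; "torque": the same for the moment, N m; "gripper_width": opening from 0.0 (shut) to 1.0 (fully open).
Only numpy, scipy, OpenCV 4.12 (cv2) and the standard library are available. Lean on these libraries where they do the work, as an engineer would, in place of code of your own. Each camera call takes 0.05 s, during which the arm holds its last target. There are 200 camera calls.

### The job

Roll the round brass-coloured blank over the plate and up the ramp by pushing on its side until it drops into the V of the V-rest; then push on its open end to slide it along the V until its other end touches the blue end stop. Only push it with the fingers: never lift or carry it, and leave the parts standing around where they are. Finish clear of it, with the blank lying still in the V against the stop.

Things in the scene. Friction and masses are not known exactly. Their poses are not given: they have to be found in the camera images.
- blank: Loose brass-coloured cylinder, 36 mm diameter, 110 mm long, 0.3 kg, dark ring near each end, lying on the plate before the V-rest's ramp. Origin at its middle; y is its axis, within 0.2 rad of the V-rest's y at the start; x, z turn as it rolls. Ground smooth, friction about 0.35; it rolls with little resistance and soon stops when let go; it can lodge a little askew in the V, until nudged square.
- v_rest: Low V-rest, grey ramp, steel V, fixed to the plate, 155 mm along its y (left), 128 mm along x. Origin on the plate straight below the V's bottom line; z up. The V's bottom line runs along y, 3 mm above the plate, from y = -95 (open end) to +60 mm (end stop); its flanks rise at 30 degrees; the far one reaches 21 mm height at x = +32 mm, then runs flat to x = +46 mm, with two screw heads 2 mm high.
- ramp_foot (a point): Middle of the foot of the V-rest's lead-in ramp, on the plate at x = -82 mm in the V-rest's frame; axes as the V-rest. The ramp is as wide as the V-rest and rises toward +x to the lip.
- lip (a point): Top of the ramp, 12 mm above the plate at x = -16 mm in the V-rest's frame; axes as the V-rest. Beyond it the near flank drops into the V.
- v_seat (a point): Point 23.8 mm above the V-rest's origin; axes as the V-rest. The axis of the blank passes through it (x = z = 0 here) when the blank lies seated in the V.
- stop_face (a point): Point on the -y face of the blue end stop, at x = 0, y = +60 mm, 23.8 mm up in the V-rest's frame; axes as the V-rest. The stop is 36 mm wide along x, 12 mm thick, its top 36 mm above the plate, and stands across the V at the +y end only. When the blank touches it, the blank's middle is 55 mm from here toward -y.
- bushing_1: Bystander, loose: brass-coloured flanged bushing, 31 mm across, 22 mm high, near the left side of the V-rest's ramp. Origin at the centre of its underside. Not to be disturbed.
- ring_gauge: Bystander, loose: grey knurled ring gauge lying flat, 54 mm across, 18 mm high, near the right side of the ramp. Origin at the centre of its underside. Not to be disturbed.
- gear: Bystander, loose: grey spur gear lying flat, 51 mm across, 20 mm high, on the left of the plate. Origin at the centre of its underside. Not to be disturbed.
- flange_part: Bystander, loose: light grey flange with a hub, 70 mm across, 31 mm high, on the left of the plate. Origin at the centre of its underside. Not to be disturbed.
- plug_gauge: Bystander, loose: plug gauge lying down, 118 mm long, 21 mm thick, on the right of the plate. Origin at the centre of its underside. Not to be disturbed.
- loupe: Bystander, loose: black stand loupe, 42 mm across, 39 mm high, on the right of the plate. Origin at the centre of its underside. Not to be disturbed.
There are look-alikes about, which are no part of the job. There is more than one size of the blank; the job needs the larger.

How it is judged:
By the outcome, as a careful person would: the job done as asked, in the order asked, and still so for the second after the job is handed in, with the robot touching nothing.
It also fails if it takes over 45 s, if anything falls off the work surface, if the arm or the gripper's body presses on something with over 40 N, if the wrist force passes 120 N, or if a joint passes its speed limit or range.

## Working session

There is one attempt and no reset: what is moved stays moved. The work goes in short steps, Python scripts to look and compute and a tool call to move; the robot and the scene stay as the last step left them, time stands still between calls to the robot, and variables do not carry over. Pictures are saved under pics/ and viewed, about 8 in all and at most 12, crops included, and the job is handed in when it is done.

Besides the shell and the picture viewer there is one more tool, called after "Request:" as name([rows], argument=value, ...), one row to a line, values as JSON. play_rows: Moves the arm, as the interface text tells. Its arguments: {"type":"object","properties":{"increments":{"type":"array","items":{"type":"array"}},"gripper":{"type":"number"},"grip_force":{"type":"number"}},"required":["increments"]}

```bash
mkdir -p pics; ls; python3 - <<'E'
from station import *
import cv2,numpy as np
o=get_obs();print({k:np.round(v,3) for k,v in o.items()}, grip_point_offset)
for n in ["scene","top"]:
    c=read_camera(n);np.savez(f"{n}0.npz",**c)
    cv2.imwrite(f"pics/{n}0.png",c["color"][:,:,::-1]);print(n,c["intrinsics"],c["dist_coeffs"],c["R"],c["t"])
E
```

```text
pics
{'t': np.float64(0.0), 'q': array([ 0.588,  0.478,  0.022,  1.556, -0.011,  1.109, -0.083]), 'joint_vel': array([-0.001,  0.001,  0.   ,  0.   , -0.001,  0.   ,  0.   ]), 'joint_torque': array([ 1.0000e-03, -5.9646e+01,  1.6080e+00, -2.8120e+01,  1.3000e-02,
        9.0000e-03, -0.0000e+00]), 'eef_pos': array([ 0.518, -0.432,  0.23 ]), 'tool_rot': array([ 0.665, -0.665,  0.242, -0.241]), 'contact_force': array([-0.113, -0.108,  0.2  ]), 'torque': array([0.009, 0.011, 0.008]), 'gripper_width': np.float64(1.002)} 0.0187
scene [[486.6979575    0.         328.45042412]
 [  0.         486.6979575  204.63358373]
 [  0.           0.           1.        ]] [0.02736297 0.         0.         0.         0.        ] [[-0.7816422  -0.62364355 -0.01020703]
 [-0.26427038  0.34595707 -0.90026378]
 [ 0.5649749  -0.70098675 -0.43522516]] [0.41632777 0.16488115 1.14383341]
top [[374.5322112    0.         321.23881235]
 [  0.         374.5322112  199.85792805]
 [  0.           0.           1.        ]] [-0.01600316  0.          0.          0.          0.        ] [[-0.02813914 -0.99949006  0.01509308]
 [-0.99169493  0.02601769 -0.12595331]
 [ 0.1254964  -0.01851195 -0.99192135]] [0.03211464 0.48192327 0.99580361]
```

View pics/top0.png

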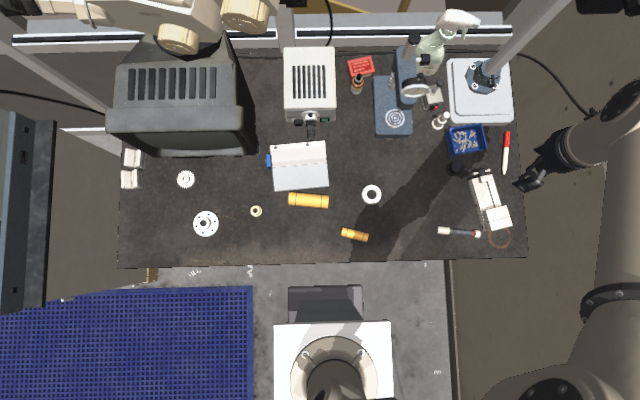

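View pics/scene0.png

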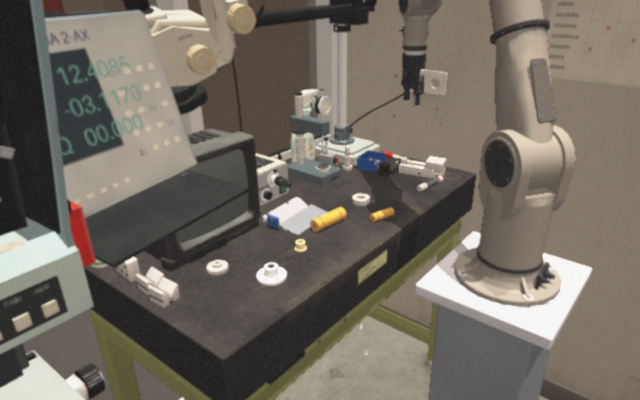

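Top view: V-rest at about (300,165), with its blue stop at (268,160) and its ramp facing the robot. Brass candidates: the larger cylinder (308,200), the smaller look-alike (354,235) and the bushing (256,211). By size and position before the ramp I choose (308,200). The ring gauge is at (371,194), the flange at (205,223) and the gear at (185,179).

```bash
cat > h.py <<'E'
import numpy as np,cv2
from station import *
def rays(c,px):
    p=cv2.undistortPoints(np.float32(px).reshape(-1,1,2),c["intrinsics"],c["dist_coeffs"]).reshape(-1,2)
    return np.c_[p,np.ones(len(p))]
def onplane(c,px,z):
    R,t=c["R"],c["t"];o=-R.T@t;d=rays(c,px)@R
    s=(z-o[2])/d[:,2];return o+s[:,None]*d
def cloud(c,mask):
    v,u=np.nonzero(mask&(c["range_z"]>0))
    P=rays(c,np.c_[u,v])*c["range_z"][v,u][:,None]
    return (P-c["t"])@c["R"],np.c_[u,v]
def tri(c1,p1,c2,p2):
    A=[];b=[]
    for c,p in((c1,p1),(c2,p2)):
        o=-c["R"].T@c["t"];d=(rays(c,[p])@c["R"])[0];d/=np.linalg.norm(d);M=np.eye(3)-np.outer(d,d);A.append(M);b.append(M@o)
    return np.linalg.lstsq(np.vstack(A),np.hstack(b),rcond=None)[0]
def masks(c):
    h=cv2.cvtColor(c["color"],cv2.COLOR_RGB2HSV);H,S,V=cv2.split(h)
    return (H>10)&(H<32)&(S>110)&(V>90),(H>100)&(H<125)&(S>120)&(V>60)
E
python3 - <<'E'
from h import *
C={n:dict(np.load(n+"0.npz")) for n in("top","scene")}
for n,c in C.items():
    for nm,m in zip(("brass","blue"),masks(c)):
        k,l,s,ce=cv2.connectedComponentsWithStats(m.astype(np.uint8))
        for i in range(1,k):
            if s[i,4]<12: continue
            X,_=cloud(c,l==i);med=np.median(X,0)
            if not(.4<med[0]<1 and -.4<med[1]<.5 and med[2]<.1):continue
            r=cv2.minAreaRect(np.float32(np.argwhere(l==i)[:,::-1]))
            w=X[X[:,2]>med[2]-.03]
            print(n,nm,s[i],np.round(ce[i],1),"med",np.round(med,3),"z95",np.round(np.percentile(X[:,2],[5,50,95]),3),"rect",np.round(r[0],1),np.round(r[1],1),round(r[2],1))
c=C["top"]
im=c["color"][130:260,160:420,::-1];cv2.imwrite("pics/topcrop.png",cv2.resize(im,None,fx=3,fy=3,interpolation=cv2.INTER_CUBIC))
E
```

```text
top brass [288 192  41  17 399] [307.9 199.7] med [0.484 0.056 0.031] z95 [0.001 0.031 0.037] rect [307.9 199.7] [40.7 13.3] 5.0
top blue [266 154   5  15  61] [268.2 160.6] med [0.596 0.163 0.035] z95 [0.02  0.035 0.039] rect [268. 161.] [14.  4.] 90.0
scene brass [311 206  36  26 478] [328.6 218.6] med [0.477 0.068 0.026] z95 [0.001 0.026 0.037] rect [328.2 218.4] [13.4 38.5] 63.4
scene blue [358 152  27  20 309] [369.1 160.7] med [ 0.648 -0.354  0.025] z95 [0.006 0.025 0.038] rect [370.4 160.9] [25.1 18.8] 11.3
scene blue [268 216  10  11  67] [273.4 221.4] med [0.589 0.171 0.024] z95 [0.01  0.024 0.037] rect [272.5 221. ] [10.  9.] 90.0
```

View pics/topcrop.png

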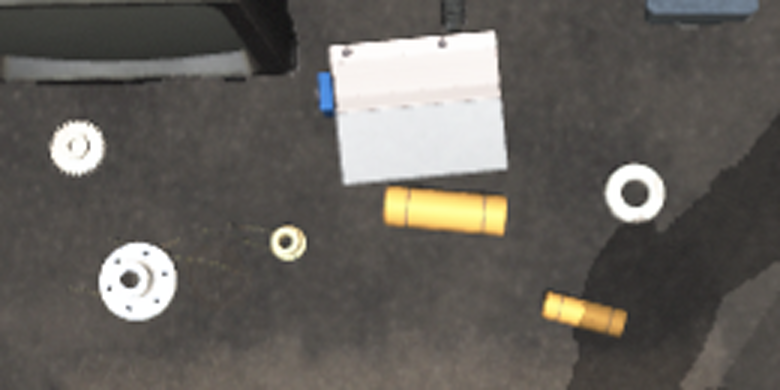

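The crop shows the larger two-ringed blank at crop (445,211), before the ramp foot, which runs (344,184)–(507,167). The lip line is (338,113)–(500,99), and the blank is skewed about 10° to the rest. Next I compute the poses.

```bash
python3 - <<'E'
from h import *
from scipy.spatial.transform import Rotation as Ro
c=dict(np.load("top0.npz"))
f=lambda p:(np.array(p)+.0)/3-1/3+np.array([160,130])
foot=onplane(c,[f((344,184)),f((507,167))],0.0)
lip=onplane(c,[f((338,112)),f((500,98))],0.012)
far=onplane(c,[f((330,45)),f((495,32))],0.021)
for n,a in(("foot",foot),("lip",lip),("far",far)):
    d=a[0]-a[1];print(n,np.round(a,4).tolist(),"len",np.round(np.linalg.norm(d),4),"yaw of y",np.round(np.degrees(np.arctan2(-d[0],d[1])),2))
bl=onplane(c,[f((385,206)),f((507,215)),f((446,210.5))],0.018+.01);print("blank",np.round(bl,4).tolist())
o=get_obs();q=o["tool_rot"];R=Ro.from_quat(q[[1,2,3,0]]).as_matrix();print(np.round(R,3))
w=read_camera("wrist");print(np.round(w["hand_eye"],3).tolist(),np.round(w["intrinsics"],1).tolist())
E
```

```text
foot [[0.5151, 0.1502, 0.0], [0.5274, -0.0038, 0.0]] len 0.1545 yaw of y 4.55
lip [[0.5818, 0.1537, 0.012], [0.5914, 0.0013, 0.012]] len 0.1527 yaw of y 3.62
far [[0.644, 0.1595, 0.021], [0.6528, 0.0044, 0.021]] len 0.1553 yaw of y 3.25
blank [[0.4895, 0.11, 0.028], [0.4783, -0.0013, 0.028], [0.4839, 0.0544, 0.028]]
[[ 0.767 -0.001  0.641]
 [-0.641  0.001  0.767]
 [-0.002 -1.    -0.   ]]
[[1.0, 0.0, 0.0, 0.0], [-0.0, -0.277, 0.961, -0.144], [0.001, -0.961, -0.277, 0.07], [0.0, 0.0, 0.0, 1.0]] [[355.6, 0.0, 313.2], [0.0, 355.6, 198.6], [0.0, 0.0, 1.0]]
```

Request:
play_rows([
  [[-0.0224, 0, 0.0268], [0, 0, 0]],
  [[-0.0224, 0, 0.0268], [0, 0, 0]],
  [[-0.0224, 0, 0.0268], [0, 0, 0]],
  [[-0.0224, 0, 0.0268], [0, 0, 0]],
  [[-0.0224, 0, 0.0268], [0, 0, 0]],
  [[-0.0224, 0, 0.0268], [0, 0, 0]],
  [[-0.0224, 0, 0.0268], [0, 0, 0]],
  [[-0.0224, 0, 0.0268], [0, 0, 0]],
  [[-0.0224, 0, 0.0268], [0, 0, 0]],
  [[-0.0224, 0, 0.0268], [0, 0, 0]],
  [[-0.0224, 0, 0.0268], [0, 0, 0]],
  [[-0.0224, 0, 0.0268], [0, 0, 0]],
  [[-0.0224, 0, 0.0268], [0, 0, 0]],
  [[-0.0224, 0, 0.0268], [0, 0, 0]],
], gripper=0.05)

```text
t: 1.32
eef_pos: [0.5175, 0.0578, 0.2313]
tool_rot: [-0.665, 0.665, -0.241, 0.241]
contact_force: [1.0, 0.6, -0.6]
gripper_width: 0.581
```

Request:
play_rows([
  [[0, 0, 0], [0, 5.8, 0]],
  [[0, 0, 0], [0, 5.8, 0]],
  [[0, 0, 0], [0, 5.8, 0]],
  [[0, 0, 0], [0, 5.8, 0]],
  [[0, 0, 0], [0, 5.8, 0]],
  [[0, 0, 0], [0, 5.8, 0]],
  [[0, 0, 0], [0, 5.8, 0]],
  [[0, 0, 0], [0, 5.8, 0]],
  [[0, 0, 0], [0, 0, 0]],
  [[0, 0, 0], [0, 0, 0]],
])

```text
t: 2.15
eef_pos: [0.5178, 0.0562, 0.2312]
tool_rot: [-0.517, 0.517, -0.483, 0.483]
contact_force: [0.0, 0.1, 0.3]
gripper_width: 0.584
```

```bash
cat >> h.py <<'E'
from scipy.spatial.transform import Rotation as Ro
def wrist():
    o=get_obs();c=read_camera("wrist");T=np.eye(4);T[:3,:3]=Ro.from_quat(o["tool_rot"][[1,2,3,0]]).as_matrix();T[:3,3]=o["eef_pos"]
    M=np.linalg.inv(T@c["hand_eye"]);c["R"]=M[:3,:3];c["t"]=M[:3,3];return o,c
E
python3 - <<'E'
from h import *
o,c=wrist();np.savez("w1.npz",**c)
cv2.imwrite("pics/w1.png",c["color"][:,:,::-1])
print(o["t"],o["eef_pos"],o["contact_force"],o["gripper_width"],np.round(Ro.from_quat(o["tool_rot"][[1,2,3,0]]).as_matrix(),3).tolist(),np.round(o["q"],2))
E
```

```text
2.15 [0.51776122 0.05620102 0.23116961] [0.0066494  0.05942378 0.25337504] 0.5838785783903112 [[0.068, -0.0, 0.998], [-0.998, -0.0, 0.068], [0.0, -1.0, -0.0]] [-0.14  0.23 -0.1   1.92  0.03  1.   -1.76]
```

View pics/w1.png

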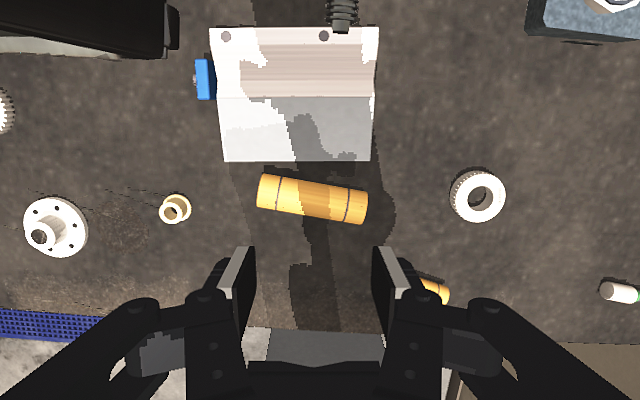

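The wrist view shows the rest square to the image: foot (225,162)–(370,161), lip (217,97)–(377,97), blue stop (205,79). The blank runs (260,190) to (366,206), tilted about 8°.

```bash
python3 - <<'E'
from h import *
c=dict(np.load("w1.npz"))
for n,p,z in(("foot",[(224.5,162),(370.5,161)],0),("lip",[(217.5,97),(377,97)],.012),("far",[(209.5,27),(380,27)],.021)):
    a=onplane(c,p,z);d=a[0]-a[1];print(n,np.round(a,4).tolist(),np.round(np.linalg.norm(d),4),np.round(np.degrees(np.arctan2(-d[0],d[1])),2))
m,bm=masks(c);m=cv2.morphologyEx(m.astype(np.uint8),cv2.MORPH_CLOSE,np.ones((7,7)))
k,l,s,ce=cv2.connectedComponentsWithStats(m);i=max((i for i in range(1,k) if 230<ce[i][0]<400 and 150<ce[i][1]<240),key=lambda i:s[i,4])
r=cv2.minAreaRect(np.float32(np.argwhere(l==i)[:,::-1]));print(r)
b=cv2.boxPoints(r);print(np.round(b,1).tolist())
X,_=cloud(c,l==i);print("cloud z",np.percentile(X[:,2],[5,50,90,99]))
T=X[X[:,2]>np.percentile(X[:,2],99)-.006]
mu=T.mean(0);u,sv,vt=np.linalg.svd(T-mu,full_matrices=False);d=vt[0]*np.sign(vt[0][1]);e=(T-mu)@d
print("top axis mid",mu+d*(e.max()+e.min())/2,"len",np.ptp(e),"yaw",np.degrees(np.arctan2(-d[0],d[1])))
# depth check of rest heights
for p in[(260,110),(250,150),(300,33),(300,70)]:
    mm=np.zeros(m.shape,bool);mm[p[1]-1:p[1]+2,p[0]-1:p[0]+2]=1;print(p,np.round(np.median(cloud(c,mm)[0],0),4))
Xb,_=cloud(c,bm&(np.arange(640)<240)&(np.arange(400)[:,None]<120));print("stop",np.percentile(Xb,[2,50,98],axis=0).round(4).tolist())
E
```

```text
foot [[0.5145, 0.1509, 0.0], [0.5261, -0.0045, 0.0]] 0.1558 4.3
lip [[0.5814, 0.1552, 0.012], [0.592, -0.0017, 0.012]] 0.1572 3.87
far [[0.6436, 0.1603, 0.021], [0.654, 0.0041, 0.021]] 0.1565 3.82
((311.9063415527344, 199.0216522216797), (110.91980743408203, 34.60091781616211), 10.17551040649414)
[[254.3000030517578, 206.3000030517578], [260.3999938964844, 172.1999969482422], [369.6000061035156, 191.8000030517578], [363.3999938964844, 225.8000030517578]]
cloud z [0.02111449 0.03312678 0.03669754 0.03782241]
top axis mid [0.48750536 0.05500211 0.03480275] len 0.11013693959876214 yaw -7.5189778284859665
(260, 110) [0.5715 0.1131 0.0101]
(250, 150) [0.5297 0.1234 0.0028]
(300, 33) [0.6435 0.077  0.0218]
(300, 70) [0.6121 0.0755 0.009 ]
stop [[0.5798, 0.1566, 0.0113], [0.5967, 0.1602, 0.0364], [0.6135, 0.1691, 0.0385]]
```

Request:
play_rows([
  [[0, 0, -0.026], [0, 0, 0]],
  [[0, 0, -0.026], [0, 0, 0]],
  [[0, 0, -0.026], [0, 0, 0]],
  [[0, 0.03, 0], [0, 0, 0]],
  [[0, 0.03, 0], [0, 0, 0]],
  [[0, 0.03, 0], [0, 0, 0]],
  [[0, 0.03, 0], [0, 0, 0]],
  [[0, 0.03, 0], [0, 0, 0]],
  [[0, 0.03, 0], [0, 0, 0]],
  [[0, 0.02, 0], [0, 0, 0]],
  [[0, 0.013, 0], [0, 0, 0]],
  [[0, 0.01, 0], [0, 0, 0]],
  [[0, 0, 0], [0, 0, 0]],
  [[0, 0, 0], [0, 0, 0]],
])

```text
t: 3.37
eef_pos: [0.4401, 0.0512, 0.0083]
tool_rot: [-0.516, 0.516, -0.483, 0.483]
contact_force: [-0.2, 0.1, -0.7]
gripper_width: 0.586
```

```bash
python3 - <<'E'
from h import *
o,c=wrist()
cv2.imwrite("pics/w2.png",c["color"][:,:,::-1])
print(o["t"],o["eef_pos"],o["contact_force"],np.round(Ro.from_quat(o["tool_rot"][[1,2,3,0]]).as_matrix(),3).tolist(),np.round(o["q"],2))
E
```

```text
3.3667 [0.44014652 0.05117923 0.008321  ] [-0.17242879  0.05231128 -0.71796133] [[0.066, -0.0, 0.998], [-0.998, -0.0, 0.066], [-0.0, -1.0, -0.0]] [-0.18  0.48 -0.09  2.25  0.1   0.42 -1.86]
```

View pics/w2.png

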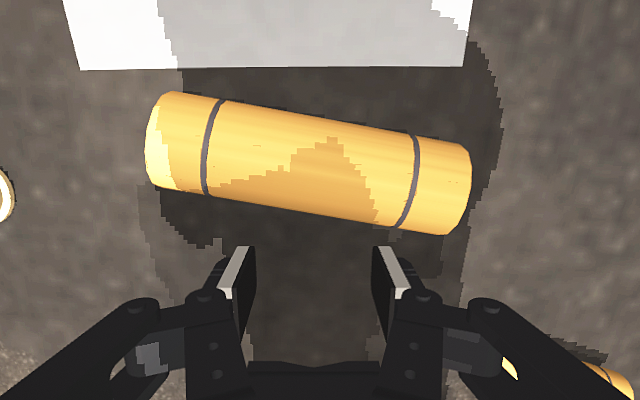

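The fingers sit symmetrically behind the blank, with a gap to close first on the right side. The blank spans x 145–470 and the ramp foot is at row 68. Starting the push.

Request:
play_rows([
  [[0, 0.002, 0.004], [0, 0, 0]],
  [[0, 0, 0.004], [0, 0, 0]],
  [[0, 0, 0.003], [0, 0, 0]],
  [[0, 0, 0.003], [0, 0, 0]],
  [[0, 0, 0.003], [0, 0, 0]],
  [[0, 0, 0.003], [0, 0, 0]],
  [[0, 0, 0.003], [0, 0, 0]],
  [[0, 0, 0.003], [0, 0, 0]],
  [[0, 0, 0.003], [0, 0, 0]],
  [[0, 0, 0.003], [0, 0, 0]],
  [[0, 0, 0.002], [0, 0, 0]],
  [[0, 0, 0], [0, 0, 0]],
  [[0, 0, 0], [0, 0, 0]],
])

```text
t: 4.5
eef_pos: [0.4741, 0.0534, 0.0063]
tool_rot: [0.516, -0.516, 0.484, -0.484]
contact_force: [1.1, -0.8, 0.4]
gripper_width: 0.587
```

```bash
cat >> h.py <<'E'
def blank(c):
    m,_=masks(c);m=cv2.morphologyEx(m.astype(np.uint8),cv2.MORPH_CLOSE,np.ones((9,9)))
    k,l,s,ce=cv2.connectedComponentsWithStats(m);i=1+np.argmax(s[1:,4])
    r=cv2.minAreaRect(np.float32(np.argwhere(l==i)[:,::-1]))
    X,_=cloud(c,l==i);ez=np.percentile(X[:,2],98);T=X[X[:,2]>ez-.006]
    mu=T.mean(0);d=np.linalg.svd(T-mu,full_matrices=False)[2][0];d=d*np.sign(d[1]);e=(T-mu)@d
    mid=mu+d*(np.percentile(e,.5)+np.percentile(e,99.5))/2
    a=np.radians(4.0);v=mid-[.6016,.096,0]
    print("blank rest-frame x,y mm",np.round([1e3*(v[0]*np.cos(a)+v[1]*np.sin(a)),1e3*(-v[0]*np.sin(a)+v[1]*np.cos(a))],1),"topz",round(ez*1e3,1),"len",round(np.ptp(e)*1e3,1),"yaw rel",round(np.degrees(np.arctan2(-d[0],d[1]))-4,1),"tilt",round(np.degrees(np.arcsin(d[2])),1),"rect",np.round(r[0],1),np.round(r[1],1),round(r[2],1))
def rep(pic=None):
    o,c=wrist();print(round(o["t"],2),np.round(o["eef_pos"],4),np.round(o["contact_force"],1));blank(c)
    v=o["eef_pos"]-[.6016,.096,0];a=np.radians(4.0);print("tcp in rest x,y",np.round([1e3*(v[0]*np.cos(a)+v[1]*np.sin(a)),1e3*(-v[0]*np.sin(a)+v[1]*np.cos(a))],1))
    if pic: cv2.imwrite(f"pics/{pic}.png",c["color"][:,:,::-1])
    return o,c
E
python3 -c "from h import *;rep('w3')"
```

```text
4.5 [0.4741 0.0534 0.0063] [ 1.1 -0.8  0.4]
blank rest-frame x,y mm [-91.7 -37.2] topz 37.5 len 110.4 yaw rel -10.7 tilt -0.1 rect [320.8 187.2] [327.8  96.4] 9.6
tcp in rest x,y [-130.2  -33.6]
```

The blank rolled ahead without turning (still −10.7° to the rest), because rolling is easier than yawing. I'll square it first by straddling it loosely with the open jaws, not gripping, and twisting.

Request:
play_rows([
  [[0, -0.025, 0], [0, 0, 0]],
  [[0, -0.025, 0], [0, 0, 0]],
  [[0, -0.025, 0], [0, 0, 0]],
  [[0.0018, 0, 0.0193], [0, 0, 0]],
  [[0.0018, 0, 0.0193], [0, 0, 0]],
  [[0, 0, 0], [0, -6.6, 0]],
  [[0, 0, 0], [0, -6.6, 0]],
  [[0, 0, 0], [0, -6.6, 0]],
  [[0, 0, 0], [0, -6.6, 0]],
  [[0, 0, 0], [0, -6.6, 0]],
  [[0, 0, 0], [0, -6.6, 0]],
  [[0, 0, 0], [0, -6.6, 0]],
  [[0, 0, 0], [0, -6.6, 0]],
  [[0, 0, 0], [0, -6.6, 0]],
  [[0, 0, 0], [0, -6.6, 0]],
  [[0, 0, 0], [0, -6.6, 0]],
  [[0, 0, 0], [0, -6.6, 0]],
  [[0, 0, 0], [0, 0, 0]],
  [[0, 0, 0], [0, 0, 0]],
])

```text
t: 6.13
eef_pos: [0.5125, 0.0521, 0.0812]
tool_rot: [0.706, -0.706, 0.045, -0.045]
contact_force: [-0.4, 0.5, -0.1]
gripper_width: 0.589
```

```bash
python3 -c "
from h import *
o,c=rep('w4');print(np.round(Ro.from_quat(o['tool_rot'][[1,2,3,0]]).as_matrix(),3).tolist())"
```

```text
6.13 [0.5125 0.0521 0.0812] [-0.4  0.5 -0.1]
blank rest-frame x,y mm [-92.7 -36.3] topz 37.5 len 110.5 yaw rel -10.2 tilt -0.0 rect [309.  215.5] [187.  62.] 90.0
tcp in rest x,y [-92.  -37.6]
[[0.992, -0.0, 0.127], [-0.127, 0.0, 0.992], [-0.0, -1.0, 0.0]]
```

View pics/w4.png

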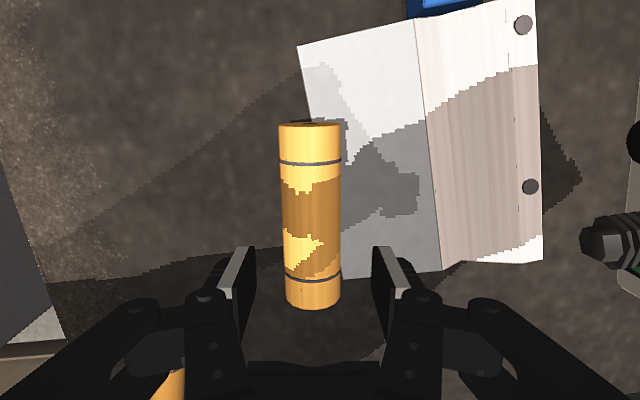

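Seen from above the blank (u≈310) is parallel to and centred between the pads (u≈313), with only the ramp under the right finger. Lowering, narrowing without gripping, and twisting.

Request:
play_rows([
  [[0, 0.025, 0], [0, 0, 0]],
  [[0, 0.025, 0], [0, 0, 0]],
  [[0, 0.015, 0], [0, 0, 0]],
  [[0, 0.0065, 0], [0, 0, 0]],
  [[0, 0, 0], [0, 0, 0]],
])

```text
t: 6.6
eef_pos: [0.5117, 0.0522, 0.0086]
tool_rot: [-0.705, 0.706, -0.045, 0.043]
contact_force: [0.1, -0.7, -0.1]
gripper_width: 0.584
```

Request:
play_rows([
  [[0, 0, 0], [0, 0, 0]],
  [[0, 0, 0], [0, 0, 0]],
  [[0, 0, 0], [0, 0, 0]],
  [[0, 0, 0], [0, -2, 0]],
  [[0, 0, 0], [0, -2, 0]],
  [[0, 0, 0], [0, -2, 0]],
  [[0, 0, 0], [0, -2, 0]],
  [[0, 0, 0], [0, -2, 0]],
  [[0, 0, 0], [0, -2, 0]],
  [[0, 0, 0], [0, 0, 0]],
  [[0, 0, 0], [0, 0, 0]],
], gripper=0.039, grip_force=20)

```text
t: 7.52
eef_pos: [0.5133, 0.0522, 0.0105]
tool_rot: [0.707, -0.706, -0.03, 0.029]
contact_force: [0.0, 0.2, 0.7]
gripper_width: 0.458
```

```bash
python3 -c "
from h import *
o,c=rep('w5');print(np.round(Ro.from_quat(o['tool_rot'][[1,2,3,0]]).as_matrix(),3).tolist(),o['gripper_width']*.0854)"
```

```text
7.52 [0.5133 0.0522 0.0105] [0.  0.2 0.7]
blank rest-frame x,y mm [-90.  -26.8] topz 37.4 len 92.3 yaw rel -7.0 tilt 0.0 rect [318.  250.5] [ 95.2 231.9] 7.4
tcp in rest x,y [-91.1 -37.5]
[[0.996, 0.001, -0.084], [0.084, 0.0, 0.996], [0.001, -1.0, 0.0]] 0.03910650914690726
```

Request:
play_rows([
  [[0, 0, 0], [0, -2, 0]],
  [[0, 0, 0], [0, -2, 0]],
  [[0, 0, 0], [0, -2, 0]],
  [[0, 0, 0], [0, -1, 0]],
  [[0, 0, 0], [0, 0, 0]],
  [[0, 0, 0], [0, 0, 0]],
])

```text
t: 8.07
eef_pos: [0.5132, 0.0524, 0.0101]
tool_rot: [0.703, -0.703, -0.073, 0.073]
contact_force: [0.8, 0.3, 1.1]
gripper_width: 0.455
```

```bash
python3 -c "
from h import *
o,c=rep('w6');print(np.round(Ro.from_quat(o['tool_rot'][[1,2,3,0]]).as_matrix(),3).tolist(),o['gripper_width']*.0854)"
```

```text
8.07 [0.5132 0.0524 0.0101] [0.8 0.3 1.1]
blank rest-frame x,y mm [-91.3 -26.5] topz 37.5 len 91.6 yaw rel -0.5 tilt -0.0 rect [318.6 250.9] [ 95.4 232. ] 7.8
tcp in rest x,y [-91.3 -37.4]
[[0.979, 0.001, -0.205], [0.205, 0.0, 0.979], [0.001, -1.0, -0.0]] 0.03883774437870024
```

Blank is square now (−0.5°). Opening, lifting off, and going back behind it.

Request:
play_rows([
  [[0, 0, 0], [0, 0, 0]],
  [[0, 0, 0], [0, 0, 0]],
  [[0, 0, 0], [0, 0, 0]],
  [[0, -0.025, 0], [0, 0, 0]],
  [[0, -0.03, 0], [0, 0, 0]],
  [[0, -0.02, 0], [0, 0, 0]],
], gripper=0.052)

```text
t: 8.62
eef_pos: [0.5129, 0.0526, 0.0863]
tool_rot: [0.703, -0.703, -0.074, 0.073]
contact_force: [1.4, 0.2, 0.1]
gripper_width: 0.608
```

Request:
play_rows([
  [[0, 0, 0], [0, 6.5, 0]],
  [[0, 0, 0], [0, 6.5, 0]],
  [[0, 0, 0], [0, 6.5, 0]],
  [[0, 0, 0], [0, 6.5, 0]],
  [[0, 0, 0], [0, 6.5, 0]],
  [[0, 0, 0], [0, 6.5, 0]],
  [[0, 0, 0], [0, 6.5, 0]],
  [[0, 0, 0], [0, 6.5, 0]],
  [[0, 0, 0], [0, 6.5, 0]],
  [[0, 0, 0], [0, 6.5, 0]],
  [[0, 0, 0], [0, 6.5, 0]],
  [[0, 0, 0], [0, 6.5, 0]],
  [[0, 0, 0], [0, 6.5, 0]],
  [[0, 0, 0], [0, 6.5, 0]],
  [[0, 0, 0], [0, 6.8, 0]],
  [[0, 0, -0.02], [0, 0, 0]],
  [[0, 0, -0.024], [0, 0, 0]],
  [[0, 0, 0], [0, 0, 0]],
  [[0, 0, 0], [0, 0, 0]],
])

```text
t: 10.2
eef_pos: [0.4677, 0.049, 0.0847]
tool_rot: [-0.517, 0.518, -0.482, 0.481]
contact_force: [0.1, 0.0, 0.3]
gripper_width: 0.609
```

```bash
python3 -c "
from h import *
o,c=rep('w7');print(np.round(Ro.from_quat(o['tool_rot'][[1,2,3,0]]).as_matrix(),3).tolist(),o['gripper_width']*.0854)"
```

```text
10.2 [0.4677 0.049  0.0847] [0.1 0.  0.3]
blank rest-frame x,y mm [-90.5 -37.3] topz 37.6 len 109.7 yaw rel -0.0 tilt 0.0 rect [313.4 139.9] [203.2  61.6] 0.5
tcp in rest x,y [-136.8  -37.6]
[[0.072, -0.001, 0.997], [-0.997, -0.0, 0.072], [0.0, -1.0, -0.001]] 0.05199490881251334
```

The blank is at (−90.5, −37.3) in the rest frame, yaw 0.0°, and the tool is centred behind it. Now down and up the ramp.

Request:
play_rows([
  [[0, 0.03, 0], [0, 0, 0]],
  [[0, 0.028, 0], [0, 0, 0]],
  [[0, 0.015, 0], [0, 0, 0]],
  [[0, 0.005, 0], [0, 0, 0]],
  [[0, 0, 0.006], [0, 0, 0]],
  [[0, 0, 0.005], [0, 0, 0]],
  [[0, 0, 0.003], [0, 0, 0]],
  [[0, 0, 0.003], [0, 0, 0]],
  [[0, 0, 0.003], [0, 0, 0]],
  [[0, 0, 0.003], [0, 0, 0]],
  [[0, 0, 0.003], [0, 0, 0]],
  [[0, -0.0004, 0.003], [0, 0, 0]],
  [[0, -0.0004, 0.003], [0, 0, 0]],
  [[0, -0.0004, 0.003], [0, 0, 0]],
  [[0, -0.0004, 0.003], [0, 0, 0]],
  [[0, -0.0004, 0.003], [0, 0, 0]],
  [[0, -0.0004, 0.003], [0, 0, 0]],
  [[0, -0.0004, 0.003], [0, 0, 0]],
  [[0, 0, 0], [0, 0, 0]],
  [[0, 0, 0], [0, 0, 0]],
])

```text
t: 11.92
eef_pos: [0.5166, 0.0527, 0.0097]
tool_rot: [0.518, -0.517, 0.481, -0.482]
contact_force: [-0.7, -0.5, 0.4]
gripper_width: 0.609
```

```bash
python3 -c "
from h import *
o,c=rep('w8')"
```

```text
11.92 [0.5166 0.0527 0.0097] [-0.7 -0.5  0.4]
blank rest-frame x,y mm [-56.8 -37.5] topz 42.0 len 110.1 yaw rel -0.1 tilt 0.0 rect [314.  208.1] [324.1  92.9] 0.2
tcp in rest x,y [-87.8 -37.3]
```

Request:
play_rows([
  [[0, -0.0004, 0.003], [0, 0, 0]],
  [[0, -0.0004, 0.003], [0, 0, 0]],
  [[0, -0.0004, 0.003], [0, 0, 0]],
  [[0, -0.0004, 0.003], [0, 0, 0]],
  [[0, -0.0005, 0.003], [0, 0, 0]],
  [[0, -0.0005, 0.003], [0, 0, 0]],
  [[0, -0.0005, 0.003], [0, 0, 0]],
  [[0, -0.0005, 0.003], [0, 0, 0]],
  [[0, -0.0005, 0.003], [0, 0, 0]],
  [[0, -0.0005, 0.003], [0, 0, 0]],
  [[0, -0.0003, 0.002], [0, 0, 0]],
  [[0, -0.0003, 0.002], [0, 0, 0]],
  [[0, -0.0003, 0.002], [0, 0, 0]],
  [[0, -0.0003, 0.002], [0, 0, 0]],
  [[0, 0, 0], [0, 0, 0]],
  [[0, 0, 0], [0, 0, 0]],
])

```text
t: 13.3
eef_pos: [0.5543, 0.0553, 0.0155]
tool_rot: [0.518, -0.517, 0.481, -0.482]
contact_force: [0.2, -0.5, -0.1]
gripper_width: 0.611
```

```bash
python3 -c "
from h import *
o,c=rep('w9')"
```

```text
13.3 [0.5543 0.0553 0.0155] [ 0.2 -0.5 -0.1]
blank rest-frame x,y mm [-19.1 -37.4] topz 48.7 len 110.0 yaw rel 0.1 tilt -0.0 rect [314.  209.5] [ 93. 326.] 90.0
tcp in rest x,y [-50.  -37.3]
```

Nearly at the lip and square. A slow last push over it.

Request:
play_rows([
  [[0, 0, 0.0015], [0, 0, 0]],
  [[0, 0, 0.0015], [0, 0, 0]],
  [[0, 0, 0.0015], [0, 0, 0]],
  [[0, 0, 0.0015], [0, 0, 0]],
  [[0, 0, 0.001], [0, 0, 0]],
  [[0, 0, 0], [0, 0, 0]],
  [[0, 0, 0], [0, 0, 0]],
  [[0, 0, 0], [0, 0, 0]],
  [[0, 0, 0], [0, 0, 0]],
  [[0, 0, 0], [0, 0, 0]],
])

```text
t: 14.18
eef_pos: [0.5606, 0.0557, 0.0154]
tool_rot: [0.518, -0.518, 0.482, -0.482]
contact_force: [-0.2, -0.2, 1.1]
gripper_width: 0.61
```

```bash
python3 -c "
from h import *
o,c=rep('w10')"
```

```text
14.18 [0.5606 0.0557 0.0154] [-0.2 -0.2  1.1]
blank rest-frame x,y mm [  1.4 -37.4] topz 43.3 len 110.4 yaw rel 0.1 tilt -0.0 rect [314.  168.5] [ 93. 324.] 90.0
tcp in rest x,y [-43.7 -37.3]
```

The blank dropped into the V: x≈1 mm, top about 43 mm, square. Before going to the open end I check clearance around the knob behind the rest.

```bash
python3 - <<'E'
from h import *
for n in("top0","scene0","w1"):
    c=dict(np.load(n+".npz"));X,p=cloud(c,np.ones((400,640),bool))
    s=(X[:,0]>.6)&(X[:,0]<.76)&(X[:,1]>-.2)&(X[:,1]<.25)&(X[:,2]>.045)&(X[:,2]<.4)
    X=X[s]
    for y in np.arange(-.2,.25,.03):
        q=X[(X[:,1]>=y)&(X[:,1]<y+.03)]
        if len(q)>5: print(n,round(y,2),len(q),"minx",np.round(np.percentile(q[:,0],2),3),"z",np.round(np.percentile(q[:,2],[2,98]),3))
E
```

```text
top0 -0.2 839 minx 0.682 z [0.047 0.31 ]
top0 -0.17 130 minx 0.687 z [0.046 0.278]
top0 -0.05 53 minx 0.711 z [0.049 0.117]
top0 -0.02 316 minx 0.706 z [0.048 0.118]
top0 0.01 398 minx 0.644 z [0.058 0.119]
top0 0.04 444 minx 0.643 z [0.05 0.12]
top0 0.07 353 minx 0.696 z [0.049 0.119]
top0 0.1 113 minx 0.709 z [0.051 0.118]
top0 0.16 173 minx 0.622 z [0.056 0.269]
top0 0.19 1663 minx 0.611 z [0.057 0.279]
top0 0.22 1426 minx 0.611 z [0.06  0.373]
scene0 -0.2 397 minx 0.683 z [0.048 0.299]
scene0 -0.17 303 minx 0.689 z [0.047 0.279]
scene0 -0.05 8 minx 0.714 z [0.064 0.108]
scene0 -0.02 139 minx 0.708 z [0.066 0.118]
scene0 0.01 130 minx 0.68 z [0.048 0.12 ]
scene0 0.04 369 minx 0.639 z [0.05  0.119]
scene0 0.07 222 minx 0.695 z [0.047 0.117]
scene0 0.1 39 minx 0.707 z [0.046 0.104]
scene0 0.19 665 minx 0.609 z [0.055 0.278]
scene0 0.22 1039 minx 0.609 z [0.053 0.373]
w1 -0.2 370 minx 0.678 z [0.045 0.054]
w1 0.01 245 minx 0.637 z [0.077 0.092]
w1 0.04 655 minx 0.637 z [0.078 0.094]
w1 0.16 111 minx 0.622 z [0.052 0.188]
w1 0.19 7523 minx 0.61 z [0.055 0.215]
w1 0.22 265 minx 0.607 z [0.051 0.066]
```

The knob behind the rest (x≥0.637, y 0.02–0.07, z up to 0.094) is close to the gripper's path. I'll keep the jaw axis along the V, turn the camera side toward the robot (half turn), and push with shut fingers high on the end face.

Request:
play_rows([
  [[0, 0, -0.008], [0, 0, 0]],
  [[0, -0.03, 0], [0, 0, 0]],
  [[0, -0.03, 0], [0, 0, 0]],
  [[0, -0.02, 0], [0, 0, 0]],
  [[0, 0, 0], [0, -7, 0]],
  [[0, 0, 0], [0, -7, 0]],
  [[0, 0, 0], [0, -7, 0]],
  [[0, 0, 0], [0, -7, 0]],
  [[0, 0, 0], [0, -7, 0]],
  [[0, 0, 0], [0, -7, 0]],
  [[0, 0, 0], [0, -7, 0]],
  [[0, 0, 0], [0, -7, 0]],
  [[0, 0, 0], [0, -7, 0]],
  [[0, 0, 0], [0, -7, 0]],
  [[0, 0, 0], [0, -7, 0]],
  [[0, 0, 0], [0, -7, 0]],
])

```text
t: 15.57
eef_pos: [0.5519, 0.055, 0.0953]
tool_rot: [-0.707, 0.707, -0.01, 0.009]
contact_force: [-0.2, -0.2, -0.7]
gripper_width: 0.608
```

Request:
play_rows([
  [[0, 0, 0], [0, -7, 0]],
  [[0, 0, 0], [0, -7, 0]],
  [[0, 0, 0], [0, -7, 0]],
  [[0, 0, 0], [0, -7, 0]],
  [[0, 0, 0], [0, -7, 0]],
  [[0, 0, 0], [0, -7, 0]],
  [[0, 0, 0], [0, -7, 0]],
  [[0, 0, 0], [0, -7, 0]],
  [[0, 0, 0], [0, -7, 0]],
  [[0, 0, 0], [0, -7, 0]],
  [[0, 0, 0], [0, -7, 0]],
  [[0, 0, 0], [0, -7, 0]],
  [[0, 0, 0], [0, -7, 0]],
  [[0, 0, 0], [0, -5, 0]],
  [[-0.026, 0, 0], [0, 0, 0]],
  [[-0.026, 0, 0], [0, 0, 0]],
  [[-0.026, 0, 0], [0, 0, 0]],
  [[0, 0, 0], [0, 0, 0]],
  [[0, 0, 0], [0, 0, 0]],
], gripper=0.0)

```text
t: 17.15
eef_pos: [0.5576, -0.0247, 0.0949]
tool_rot: [0.483, -0.483, -0.516, 0.517]
contact_force: [-0.2, 0.9, 0.1]
gripper_width: -0.005
```

```bash
python3 -c "
from h import *
o,c=rep('w11');print(np.round(Ro.from_quat(o['tool_rot'][[1,2,3,0]]).as_matrix(),3).tolist(),o['gripper_width'],np.round(o['q'],2))"
```

```text
17.15 [ 0.5576 -0.0247  0.0949] [-0.2  0.9  0.1]
blank rest-frame x,y mm [ -8.2 -59.2] topz 43.2 len 156.7 yaw rel -13.3 tilt -15.4 rect [436.6 284.9] [ 53.  174.9] 89.6
tcp in rest x,y [ -52.3 -117.4]
[[-0.068, -0.001, -0.998], [0.998, -0.001, -0.068], [-0.001, -1.0, 0.001]] -0.0051727731879146945 [ 0.58  0.61 -0.86  1.91  0.59  0.9   1.06]
```

View pics/w11.png

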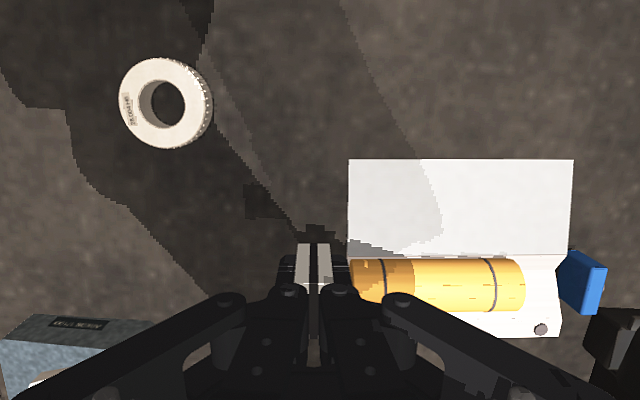

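Wrist view: the blank lies in the V with the blue stop at (585,285) and a clear gap on its left. The shut fingers (u 278–348) are outside the open end, and the ring gauge (165,103) is well away. Moving in line, down, then pushing.

Request:
play_rows([
  [[-0.005, 0, -0.022], [0, 0, 0]],
  [[0, 0, -0.022], [0, 0, 0]],
  [[0, 0.03, 0], [0, 0, 0]],
  [[0, 0.025, 0], [0, 0, 0]],
  [[0, 0.013, 0], [0, 0, 0]],
  [[0, 0, 0], [0, 0, 0]],
  [[0, 0, 0], [0, 0, 0]],
])

```text
t: 17.78
eef_pos: [0.602, -0.0232, 0.0274]
tool_rot: [0.482, -0.481, -0.518, 0.518]
contact_force: [0.2, 0.8, 0.0]
gripper_width: -0.006
```

```bash
python3 -c "
from h import *
o,c=rep('w12')
s=read_camera('scene');cv2.imwrite('pics/s2.png',cv2.resize(s['color'][150:290,200:420,::-1],None,fx=3.5,fy=3.5,interpolation=cv2.INTER_CUBIC))"
```

```text
17.78 [ 0.602  -0.0232  0.0274] [0.2 0.8 0. ]
blank rest-frame x,y mm [ -3.2 -38.1] topz 43.2 len 117.2 yaw rel -2.0 tilt -0.1 rect [500.5 275. ] [ 78. 267.] 90.0
tcp in rest x,y [  -7.9 -119. ]
```

View pics/s2.png

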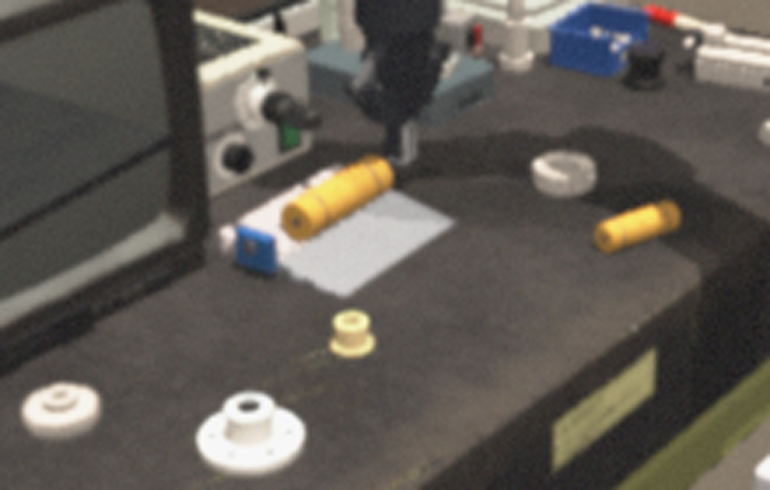

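The scene view shows the blank seated in the V, with the finger beyond its open end (crop 400,140) and the knob clear. Bystanders are in place. Pushing along the V.

Request:
play_rows([
  [[0.004, 0, 0], [0, 0, 0]],
  [[0.004, 0, 0], [0, 0, 0]],
  [[0.0025, 0, 0], [0, 0, 0]],
  [[0.0025, 0, 0], [0, 0, 0]],
  [[0.0025, 0, 0], [0, 0, 0]],
  [[0.0025, 0, 0], [0, 0, 0]],
  [[0.0025, 0, 0], [0, 0, 0]],
  [[0.0025, 0, 0], [0, 0, 0]],
  [[0.0025, 0, 0], [0, 0, 0]],
  [[0.0025, 0, 0], [0, 0, 0]],
  [[0.0025, 0, 0], [0, 0, 0]],
  [[0.0025, 0, 0], [0, 0, 0]],
  [[0.0025, 0, 0], [0, 0, 0]],
  [[0.0025, 0, 0], [0, 0, 0]],
  [[0, 0, 0], [0, 0, 0]],
])

```text
t: 19.13
eef_pos: [0.5996, 0.0145, 0.0274]
tool_rot: [-0.482, 0.481, 0.518, -0.518]
contact_force: [-0.1, -1.0, -0.2]
gripper_width: 0.001
```

```bash
python3 -c "
from h import *
o,c=rep('w13')"
```

```text
19.13 [0.5996 0.0145 0.0274] [-0.1 -1.  -0.2]
blank rest-frame x,y mm [ -3.6 -12.3] topz 43.2 len 112.7 yaw rel -3.1 tilt -0.4 rect [473.5 274. ] [ 78. 265.] 90.0
tcp in rest x,y [ -7.6 -81.2]
```

Request:
play_rows([
  [[0.0025, 0, 0], [0, 0, 0]],
  [[0.0025, 0, 0], [0, 0, 0]],
  [[0.0025, 0, 0], [0, 0, 0]],
  [[0.002, 0, 0], [0, 0, 0]],
  [[0.002, 0, 0], [0, 0, 0]],
  [[0.0015, 0, 0], [0, 0, 0]],
  [[0.001, 0, 0], [0, 0, 0]],
  [[0.001, 0, 0], [0, 0, 0]],
  [[0, 0, 0], [0, 0, 0]],
])

```text
t: 19.93
eef_pos: [0.5987, 0.0287, 0.0274]
tool_rot: [-0.482, 0.482, 0.518, -0.518]
contact_force: [-0.2, -1.0, -0.0]
gripper_width: -0.002
```

Request:
play_rows([
  [[0.001, 0, 0], [0, 0, 0]],
  [[0.001, 0, 0], [0, 0, 0]],
  [[0, 0, 0], [0, 0, 0]],
])

```text
t: 20.18
eef_pos: [0.5985, 0.0307, 0.0274]
tool_rot: [-0.482, 0.482, 0.518, -0.518]
contact_force: [0.5, -1.2, -0.9]
gripper_width: -0.002
```

```bash
python3 -c "
from h import *
o,c=rep('w14')"
```

```text
20.18 [0.5985 0.0307 0.0274] [ 0.5 -1.2 -0.9]
blank rest-frame x,y mm [-3.7  3.9] topz 43.2 len 112.7 yaw rel -2.9 tilt -0.3 rect [473.5 274. ] [265.  78.] 0.0
tcp in rest x,y [ -7.6 -65. ]
```

Request:
play_rows([
  [[0.001, 0, 0], [0, 0, 0]],
  [[0.001, 0, 0], [0, 0, 0]],
  [[0, 0, 0], [0, 0, 0]],
])

```text
t: 20.48
eef_pos: [0.5984, 0.0327, 0.0274]
tool_rot: [-0.482, 0.482, 0.518, -0.518]
contact_force: [-0.2, -0.7, -0.7]
gripper_width: -0.0
```

Request:
play_rows([
  [[0.0005, 0, 0], [0, 0, 0]],
  [[0.0005, 0, 0], [0, 0, 0]],
  [[0, 0, 0], [0, 0, 0]],
])

```text
t: 20.73
eef_pos: [0.5984, 0.0335, 0.0274]
tool_rot: [-0.482, 0.482, 0.518, -0.518]
contact_force: [-0.6, -1.5, 0.6]
gripper_width: 0.004
```

Request:
play_rows([
  [[0.001, 0, 0], [0, 0, 0]],
  [[0, 0, 0], [0, 0, 0]],
])

```text
t: 20.9
eef_pos: [0.5984, 0.0337, 0.0274]
tool_rot: [0.482, -0.482, -0.517, 0.518]
contact_force: [0.3, -3.8, 0.4]
gripper_width: -0.0
```

Request:
play_rows([
  [[0.001, 0, 0], [0, 0, 0]],
  [[0, 0, 0], [0, 0, 0]],
])

```text
t: 21.07
eef_pos: [0.5984, 0.0338, 0.0274]
tool_rot: [0.482, -0.482, -0.517, 0.518]
contact_force: [0.3, -5.0, 1.0]
gripper_width: 0.0
```

```bash
python3 -c "
from h import *
o,c=rep('w15')"
```

```text
21.07 [0.5984 0.0338 0.0274] [ 0.3 -5.   1. ]
blank rest-frame x,y mm [-3.7  6.9] topz 43.2 len 113.2 yaw rel -2.9 tilt -0.2 rect [473.5 274. ] [265.  78.] 0.0
tcp in rest x,y [ -7.6 -61.9]
```

View pics/w15.png

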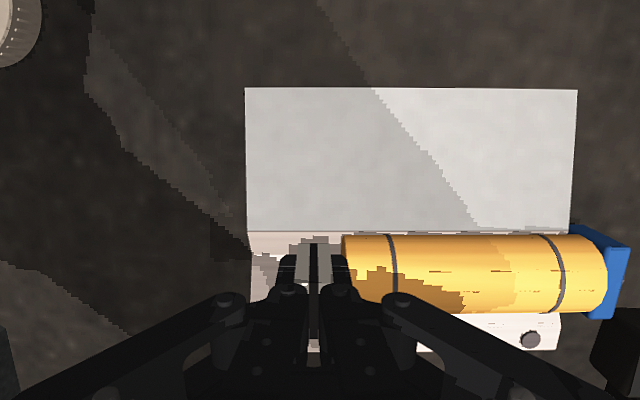

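The force rose to 5 N and motion stopped; the picture shows the blank's far end against the blue stop at about (607,275). Backing off.

Request:
play_rows([
  [[-0.004, 0, 0], [0, 0, 0]],
  [[-0.008, 0, 0], [0, 0, 0]],
  [[-0.01, 0, 0], [0, 0, 0]],
  [[-0.01, 0, 0], [0, 0, 0]],
  [[0, -0.025, 0], [0, 0, 0]],
  [[0, -0.03, 0], [0, 0, 0]],
  [[0, -0.03, 0], [0, 0, 0]],
  [[0, -0.03, 0], [0, 0, 0]],
  [[0, -0.03, 0], [0, 0, 0]],
  [[0, 0, 0.03], [0, 0, 0]],
  [[0.03, 0, 0.03], [0, 0, 0]],
  [[0.03, 0, 0.01], [0, 0, 0]],
  [[0, 0, 0], [0, 0, 0]],
  [[0, 0, 0], [0, 0, 0]],
])

```text
t: 22.28
eef_pos: [0.5265, 0.0587, 0.1729]
tool_rot: [-0.481, 0.481, 0.519, -0.518]
contact_force: [0.6, 0.2, -0.4]
gripper_width: 0.001
```

```bash
python3 - <<'E'
from h import *
o,c=rep()
s=read_camera('scene')
a=cv2.resize(c["color"][:,:,::-1],(480,300));b=cv2.resize(s['color'][185:265,225:353,::-1],(480,300),interpolation=cv2.INTER_CUBIC)
cv2.imwrite('pics/fin.png',np.vstack([a,b]))
# blue stop in wrist view: its -y face
_,bm=masks(c);X,_=cloud(c,bm);X=X[(X[:,2]<.05)&(X[:,1]>.1)&(X[:,0]<.65)];al=np.radians(4);v=X-[.6016,.096,0]
print("stop y mm",np.percentile(1e3*(-v[:,0]*np.sin(al)+v[:,1]*np.cos(al)),[2,50,98]).round(1))
E
```

```text
22.28 [0.5265 0.0587 0.1729] [ 0.6  0.2 -0.4]
blank rest-frame x,y mm [-84.7 -18.9] topz 181.1 len 37.1 yaw rel 9.2 tilt 81.5 rect [375.  266.5] [39. 90.] 90.0
tcp in rest x,y [-77.6 -31.9]
stop y mm [62.  67.5 72.7]
```

View pics/fin.png

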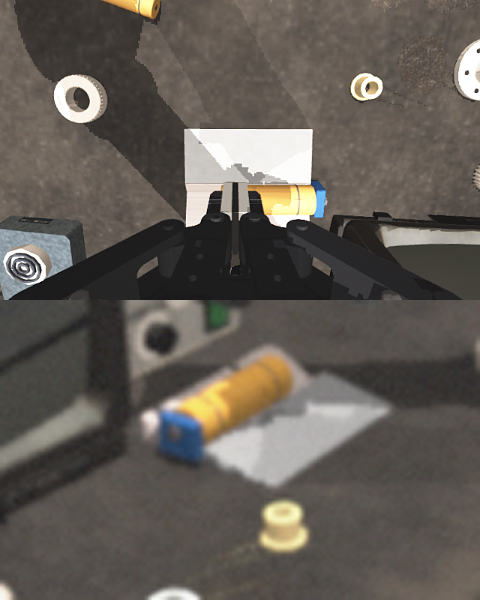

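The blank lies against the stop. One more unobstructed look, to check for squareness and gap.

Request:
play_rows([
  [[-0.035, 0, 0], [0, 0, 0]],
  [[-0.035, 0, 0], [0, 0, 0]],
  [[-0.035, 0, 0], [0, 0, 0]],
  [[0, 0, 0], [0, 0, 0]],
  [[0, 0, 0], [0, 0, 0]],
])

```text
t: 22.8
eef_pos: [0.5349, -0.0513, 0.1717]
tool_rot: [0.484, -0.483, -0.516, 0.516]
contact_force: [0.0, 0.1, -0.3]
gripper_width: -0.001
```

```bash
python3 - <<'E'
from h import *
def loc(X):
    al=np.radians(4);v=X-[.6016,.096,0];return 1e3*np.c_[v[:,0]*np.cos(al)+v[:,1]*np.sin(al),-v[:,0]*np.sin(al)+v[:,1]*np.cos(al),X[:,2]]
o,c=wrist();print(o["t"],o["eef_pos"],np.round(o["contact_force"],1))
for n,c in(("wrist",c),("top",read_camera("top"))):
    m,bm=masks(c);L=loc(cloud(c,m)[0]);B=loc(cloud(c,bm)[0])
    L=L[(abs(L[:,0])<25)&(L[:,1]>-70)&(L[:,1]<75)&(L[:,2]>25)&(L[:,2]<50)];B=B[(abs(B[:,0])<25)&(B[:,1]>40)&(B[:,1]<90)&(B[:,2]<45)]
    if len(L)<20 or len(B)<5: print(n,len(L),len(B));continue
    T=L[L[:,2]>np.percentile(L[:,2],98)-4];p=np.polyfit(T[:,1],T[:,0],1);pz=np.polyfit(T[:,1],T[:,2],1)
    print(n,"y range",np.percentile(L[:,1],[.5,99.5]).round(1),"x mid",T[:,0].mean().round(1),"yaw deg",np.degrees(-p[0]).round(2),"tilt",np.degrees(pz[0]).round(2),"top",T[:,2].max().round(1),"stop y",np.percentile(B[:,1],[1,50,99]).round(1))
    cv2.imwrite(f"pics/last_{n}.png",c["color"][:,:,::-1])
t=read_camera("top");a=np.load("top0.npz")["color"].astype(int)
d=(np.abs(t["color"].astype(int)-a).sum(2)>120)
for n,(u,v) in dict(gear=(185,179),flange=(205,223),bush=(256,211),ring=(371,194),plug=(458,232),small=(354,235),loupe=(459,169)).items(): print(n,"changed px",d[v-12:v+12,u-16:u+16].sum())
E
```

```text
22.8 [ 0.5348931  -0.05126608  0.17166921] [ 0.   0.1 -0.3]
wrist y range [-48.8  60.4] x mid 4.3 yaw deg 0.99 tilt -0.37 top 44.1 stop y [61.6 67.3 72.9]
top y range [-46.5  59.6] x mid 4.1 yaw deg -0.72 tilt -0.14 top 45.0 stop y [62.7 67.4 72.3]
gear changed px 0
flange changed px 0
bush changed px 0
ring changed px 128
plug changed px 748
small changed px 34
loupe changed px 235
```

```bash
python3 - <<'E'
from h import *
t=cv2.imread("pics/last_top.png");w=cv2.imread("pics/last_wrist.png")
cv2.imwrite("pics/last.png",np.vstack([cv2.resize(t[120:270,150:530],(760,300)),cv2.resize(w[150:340,280:640],(568,300)) if 0 else cv2.copyMakeBorder(cv2.resize(w[150:340,280:640],(568,300)),0,0,0,192,0)]))
E
```

```text
(no output)
```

View pics/last.png

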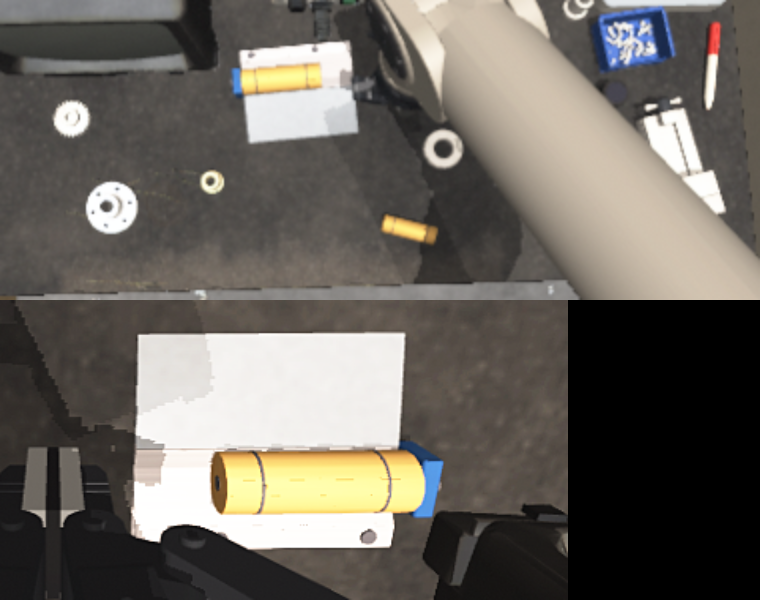

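The arm covers the plug gauge in the top view. The blank is square in the V with its end on the blue stop (wrist crop 430,480), and the bystanders that can be seen are in place. A quick check of arm height over the right side and stillness, then hand-in.

```bash
python3 - <<'E'
from h import *
t=read_camera("top")
m=np.zeros((400,640),bool);m[200:255,420:500]=1
X,_=cloud(t,m);print("arm z over plug",np.percentile(X[:,2],[1,10,50]).round(3))
s=read_camera("scene");a=np.load("scene0.npz")["color"].astype(int);d=(np.abs(s["color"].astype(int)-a).sum(2)>120)
for n,(u,v) in dict(plug=(430,184),loupe=(385,166),ring=(361,200),gear=(217,267),flange=(272,274),bush=(300,245)).items(): print(n,d[v-8:v+8,u-12:u+12].sum())
o=get_obs();print(o["t"],np.abs(o["joint_vel"]).max().round(4),np.round(o["contact_force"],1))
print(hand_in())
E
```

```text
arm z over plug [0.003 0.63  0.655]
plug 0
loupe 9
ring 108
gear 0
flange 0
bush 0
23.05 0.0057 [-0.5  0.1  0.3]
the job is handed in; nothing more can be done
None
```

The larger blank is lying in the V against the blue stop, and I handed the job in at about 23 s with the arm clear of it.

**What I did:** My first push rolled the blank ahead without turning it, leaving it about 10° askew. I squared it by lowering the open jaws loosely either side of it and twisting, without gripping. I then rolled it up the ramp with two fingers until it dropped into the V, and slid it along with shut fingers on its open end. It stopped at the end stop, where the push force rose from about 1 N to 5 N.

**Last checks:**
- **Position:** the blank spans y of about −49 to +60 mm in the V-rest's frame, and the stop face is at +60 mm. There is no visible gap.
- **Squareness:** the wrist camera gives +1.0° and the top camera −0.7°, so it is square within measuring error.
- **Bystanders:** the gear, flange part, bushing and plug gauge show no change in the scene camera, and the loupe almost none (9 pixels). The top view could not confirm the plug gauge, because the arm (about 0.6 m up) hides it there. The ring gauge's pixels did change in both views. It looks to be in its place, and I put that down to the moving shadow.

**One disagreement:** the last depth readings put the blank's top line about 4 mm toward the far flank and 2–3 mm too high. Just after it dropped in they read 1.4 mm across and 1.5 mm high. I took this as measuring bias, since the pictures show it seated.

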